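# Lock a drive cartridge into a push-push docking bay

## Robot

A 6-joint arm with a two-finger parallel gripper is mounted at the origin on the work surface. World frame = base frame: x ahead of the robot, y to its left, z up, the work surface at z = 0. Lengths are in m, angles in rad, forces in N, time in s.
With the tool pointing down it reaches from about 0.425 to 0.95 m from the base axis. Payload 3.5 kg.
Tool frame: the origin (TCP) lies on the centre line of the jaws, within the pads' length; the fingertips stand 19 mm ahead of it and the grasp point (between the pads) is the TCP; z points along the fingers, y is the line along which they close (so a half turn about z gives the same grasp; the last joint's range is limited). The gripper opens to 85 mm and grips with 20 to 120 N. Pads are 22 mm wide; open, the fingers measure 114 mm over their backs; the gripper's body (76 mm by 85 mm) begins 54 mm behind the grasp point. The pads swing forward as they close: fully open they stand 13 mm farther back than shut.
Start: joints at [1.133, 0.286, 1.577, -0, 1.279, -0.15], TCP at [0.192, 0.647, 0.25] pointing down, gripper open.
Joint ranges: [-2.77, 2.77], [-0.9, 2.22], [0.21, 2.48], [-1.53, 4.67], [0.24, 2.81], [-2.84, 2.84]. Speed limits (rad/s): [2.79, 2.79, 3.14, 3.14, 3.14, 3.14].

## Interface

Orientations are given as a unit quaternion [x, y, z, w].
In Python, from plant import status, cams, ctrl gives the robot as it stands.
- The arm moves only by the shell command python3 -m inch 'ROWS' [FORCE]. ROWS is JSON, a list of rows, each a list of 3 entries, a list of its own where there are three numbers: the opening, from -1 (shut) to 1 (fully open), then the shift along the tool's x, y, z in cm, then the turn about the tool's z in rad. In form: [[jaw, [dx, dy, dz], twist], ...]. A call has 1 to 20 rows; each row is the pose to reach, as a shift and turn from the pose commanded when the call began, along the tool's axes at that moment; what a row does not reach only later rows make up. A row lasts 1/10 s, in which the tool goes at most 50 mm and 8.59 degrees, less where a joint would pass 70% of its speed; a pose out of reach is approached as far as the arm can. A call with a gripper value outside its range is refused whole. The fingers move at their own pace and stop on an object; FORCE is the grip in N (left out, the last holds). Time passes only in rows, so rows that repeat a pose let the fingers close. It gives the time, the measured TCP pose, the force and the opening at its end, in the units of the state.
- status.get_state(): the state, without advancing time (a new reading comes with each control period).
- cams.read_camera(name): name is "scene" or "top" or "wrist"; returns the picture (384x512x3 uint8, blue, green, red); there is no depth.
- cams.calibration(name): a dict with "camera_matrix" (3x3 intrinsics, pixels), "cam_to_world" (4x4, takes a point from camera to world coordinates); the wrist camera has in their place "mount" (4x4, takes a point from camera to tool coordinates, whose origin is the TCP and whose axes are the flange's). Camera axes: x right, y down, z forward; pixel columns grow to the right and rows downward; lengths in m; the calibration is good to about 2 mm. A picture is of the moment at which its call begins: read the wrist's pose just before it. calibration takes no time and is no camera call.
- ctrl.sign_off(): hands the job in, once; it reports no verdict.
The state is a dict: "time": time; "qpos": joint angles; "dq": joint speeds; "joint_efforts": joint torques, N m; "eef_pos": TCP position; "tcp_rot": TCP orientation; "contact_force": force on the tool from outside, world axes, zero at the start; "wrist_torque": the same for the moment, N m; "opening": opening from 0.0 (shut) to 1.0 (fully open).
Only numpy, scipy, OpenCV 4.12 (cv2) and the standard library are available. Lean on these libraries where they do the work, as an engineer would, in place of code of your own. Each camera call takes 0.05 s, during which the arm holds its last target. There are 200 camera calls.

## Task

Take the tall drive cartridge out of the desk rack and load it into the free front bay of the docking station, contact edge down, then push it home and make sure that the bay's push-push catch really holds it down: let go and feel that it stays. The catch may have been left in either position and cannot be seen, so a cartridge that comes back up needs another push. Work gently, never force it past where it stops, and leave the other things on the desk alone.

Things in the scene. Friction and masses are not known exactly. Their poses are not given: they have to be found in the camera images.
- drive: Drive cartridge to load: upright slab 70 mm wide (y), 12 thick (x), 104 tall (z), bare metal with a pale plate, black ribbed head 26 mm tall; 0.10-0.16 kg. Origin: centre of its underside. Starts upright in a rack pocket, 68 mm above the rack's top. Near its black lower end each narrow side has a notch for the bay's pawls (6 mm deep, 2.7 to 9 mm up). Fits either way round.
- drive_top (a point): Centre of the drive cartridge's top face, 104 mm above its underside; flat, 70 by 12 mm, strong enough to be pushed on.
- dock: Docking station, fixed: black box 172 mm (x) by 116 mm (y) by 74 mm tall; origin: centre of its underside. Two slots along y: the free bay 40 mm ahead (-x) of the middle, and 40 mm behind the middle (+x) a bay with a second, locked cartridge of the same kind, standing 48.5 mm out: leave that one. More than 40 N on the dock breaks it.
- dock_bay (a point): Centre of the free bay's mouth, on the dock's top face; axes as the dock: x across the slot, y along it, z up. The slot is 71.4 (y) by 14.4 mm (x), 0.7 and 1.2 mm play each side of the cartridge, with a 3 mm lead-in bevel. Down inside is a spring floor with a push-push catch. A cartridge let down with 3 N or less first rests with its underside 48 mm below this point, in either state of the catch.
- dock_home (a point): Where the underside's centre is when the cartridge is locked: 55.5 mm below the mouth (48.5 mm standing out). If the floor was up, a push goes 10.6 mm down to a firm stop and on release it comes back 3 mm and stays. If the floor had been left locked in, its pawls stop the cartridge at 48 mm: a push goes only 3 mm to the stop and on release all springs up to 48 mm, ready for the push that locks.
- dock_rest (a point): Where the underside's centre is when the cartridge is in but not locked: 48 mm below the mouth (56 mm standing out). The spring takes 4 N here, 7 N (passing peaks of 11 N) near the stop; the catch clicks over only in the last 0.5 mm before the stop: push until about 15 N are felt, then rise at least 15 mm to let go. Pushing a locked cartridge to the stop lets it up again.
- rack: Grey desk rack for cartridges, fixed: a block 150 mm (x) by 100 mm (y) by 44 mm tall with two open pockets, 36 mm either side of its middle along x, each 14.4 mm (x) by 71.4 mm (y), with their floor 8 mm above the desk. Origin: centre of its underside. One pocket holds the drive cartridge, the other the blank.
- blank: A shorter, all-grey plastic blank cartridge, 70 by 12 by 80 mm, in the rack's other pocket; origin at the centre of its underside. Leave it alone.
- mug: White mug, 80 mm wide, 92 mm tall, standing near the front right; origin at the centre of its underside. Leave it alone.
- mouse: Black computer mouse, 105 by 60 by 32 mm, in the middle, nearest the robot; origin at the centre of its underside. Leave it alone.
- caliper: Steel caliper with a black readout, 230 mm long, 12 mm high, lying on the desk between or behind the dock and the rack; origin at the middle of its beam. Leave it alone.
- screwdriver: Screwdriver, 170 mm long, lying on the desk in the middle; origin at its middle. Leave it alone.
- notepad: Pad of paper, 76 by 76 by 12 mm, lying on the left of the desk; origin at the centre of its underside. Leave it alone.
Not all that is in view belongs to the job. What is shaped like the dock but blue is not meant.

How it is judged:
On the way:
1. the drive cartridge stands upright in the free bay, its underside at least 30 mm below the mouth (horizontal distance between drive and dock_bay below 0.005 m and z of drive in the frame of dock_bay below -0.03 m and angle between drive's own z axis and vertical below 0.08 rad), for 0.1 s.
At the end, for the whole second after the job is handed in: The drive cartridge is let go and at rest in the free bay, upright (within 0.06 rad), its underside centred under the mouth within 4 mm and 53.3 to 58 mm below it, held there by the locked catch (horizontal distance between drive and dock_bay below 0.004 m and z of drive in the frame of dock_bay between -0.058 and -0.0533 m and angle between drive's own z axis and vertical below 0.06 rad and linear speed of drive below 0.02 m/s); the robot touches nothing.
It fails at once if the cartridge or the fingers press on the docking station with more than 40 N (contact force between any of drive, the fingers and dock above 40 N).
It fails at once if the blank cartridge is moved by more than 20 mm (distance of blank from where it was at the start of the episode above 0.02 m).
It fails at once if another thing on the desk is moved by more than 30 mm (distance of any of mug, mouse, caliper, screwdriver, notepad from where it was at the start of the episode above 0.03 m).
It also fails if it takes over 58 s, if anything falls off the work surface, if the arm or the gripper's body presses on something with over 40 N, if the wrist force passes 120 N, or if a joint passes its speed limit or range.

## Working session

There is one attempt and no reset: what is moved stays moved. The work goes in short steps, Python scripts to look and compute and a shell command to move; the robot and the scene stay as the last step left them, time stands still between calls to the robot, and variables do not carry over. Pictures are saved under pics/ and viewed, on a budget of 10 in all, crops included, one or two more only if the job needs it, and the job is handed in when it is done.

```bash
mkdir -p pics; ls
python3 - <<'E'
from plant import status,cams
import cv2,numpy as np
s=status.get_state();print({k:np.round(v,3).tolist() for k,v in s.items()})
for n in("scene","top"):
    cv2.imwrite(f'pics/{n}0.png',cams.read_camera(n))
for n in("scene","top","wrist"):
    print({k:np.round(v,4).tolist() for k,v in cams.calibration(n).items()})
E
```

```text
pics
{'time': 0.0, 'qpos': [1.133, 0.287, 1.578, -0.0, 1.279, -0.15], 'dq': [-0.0, 0.001, -0.0, -0.003, 0.001, 0.001], 'joint_efforts': [-0.002, -40.599, -29.262, -0.0, 0.006, -0.0], 'eef_pos': [0.191, 0.647, 0.249], 'tcp_rot': [0.143, 0.99, -0.001, -0.0], 'contact_force': [-0.508, 0.179, -0.055], 'wrist_torque': [0.086, 0.019, -0.012], 'opening': 1.003}
{'camera_matrix': [[466.6385, 0.0, 260.4562], [0.0, 466.6385, 199.2331], [0.0, 0.0, 1.0]], 'cam_to_world': [[-0.6317, 0.5557, -0.5405, 1.1423], [0.775, 0.4661, -0.4267, 0.5048], [0.0148, -0.6884, -0.7251, 0.962], [0.0, 0.0, 0.0, 1.0]]}
{'camera_matrix': [[353.7326, 0.0, 250.853], [0.0, 353.7326, 187.1194], [0.0, 0.0, 1.0]], 'cam_to_world': [[0.0211, -0.9842, 0.1758, 0.2868], [-0.9997, -0.0231, -0.009, -0.0067], [0.0129, -0.1756, -0.9844, 1.0819], [0.0, 0.0, 0.0, 1.0]]}
{'camera_matrix': [[337.5366, 0.0, 253.5837], [0.0, 337.5366, 192.8902], [0.0, 0.0, 1.0]], 'mount': [[-0.0002, -0.9525, -0.3045, 0.0765], [1.0, -0.0, -0.0005, -0.0008], [0.0005, -0.3045, 0.9525, -0.125], [0.0, 0.0, 0.0, 1.0]]}
```

View pics/top0.png

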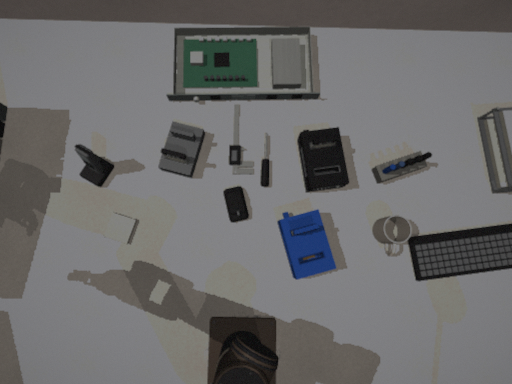

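View pics/scene0.png

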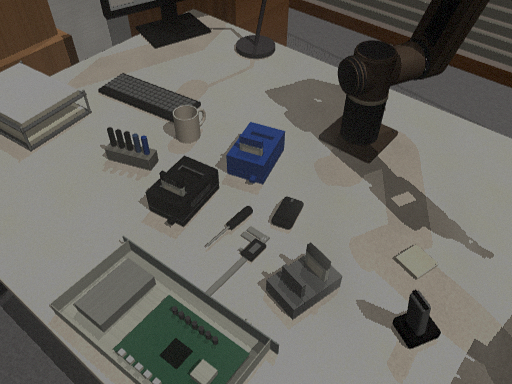

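Top view: rack about (182,150), with the tall black-headed drive in the lower (-x) pocket near (175,155). The black dock is about (323,160), free slot about (327,170). The scene view confirms the tall one is on the robot's side. Next I'll zoom in.

```bash
cat > h.py <<'E'
import numpy as np,cv2
from plant import status,cams
from scipy.spatial.transform import Rotation as R
def pose(n):
    c=cams.calibration(n);K=np.array(c["camera_matrix"])
    if n=="wrist":
        s=status.get_state();T=np.eye(4);T[:3,:3]=R.from_quat(s["tcp_rot"]).as_matrix();T[:3,3]=s["eef_pos"]
        return K,T@np.array(c["mount"])
    return K,np.array(c["cam_to_world"])
def ray(K,T,uv,z):
    d=T[:3,:3]@np.linalg.solve(K,[uv[0],uv[1],1.]);o=T[:3,3]
    return (o+d*(z-o[2])/d[2])
def proj(K,T,P):
    P=np.atleast_2d(P);c=(P-T[:3,3])@T[:3,:3];p=c@K.T
    return p[:,:2]/p[:,2:]
E
python3 - <<'E'
import cv2,numpy as np
from h import *
t=cv2.imread('pics/top0.png')
a=cv2.resize(t[115:185,150:215],None,fx=6,fy=6,interpolation=cv2.INTER_CUBIC)
b=cv2.resize(t[120:190,290:355],None,fx=6,fy=6,interpolation=cv2.INTER_CUBIC)
im=np.hstack([a,b]);im=np.clip(im*1.8,0,255).astype('uint8');cv2.imwrite('pics/crop1.png',im)
K,T=pose("top")
for uv,z in(((182,150),.044),((175,155),.112),((323,160),.074),((327,170),.074)):print(uv,ray(K,T,uv,z).round(3))
E
```

```text
(182, 150) [0.581 0.195 0.044]
(175, 155) [0.547 0.201 0.112]
(323, 160) [ 0.553 -0.226  0.074]
(327, 170) [ 0.523 -0.238  0.074]
```

View pics/crop1.png

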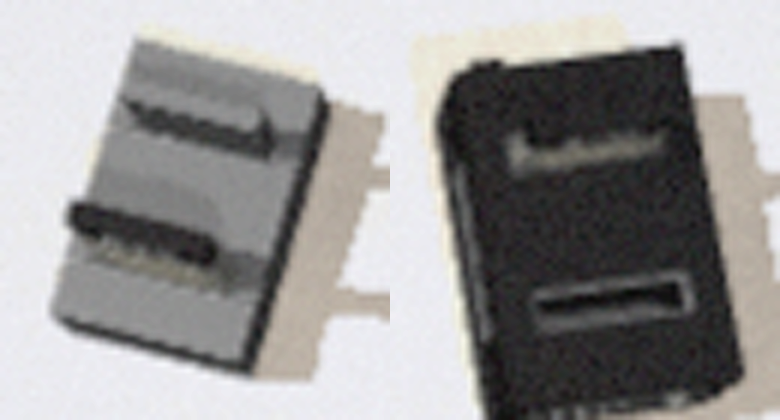

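Crop: drive head's top face is centred near (143,232) in the crop, which is (173.8,153.7) in the full picture. The free slot runs crop (535,300) to (690,290), full-picture centre (327,170). Now the shift to hover over the drive.

```bash
cat >> h.py <<'E'
def go(target,yaw=None):
    """shift (cm, tool axes) and twist from current measured pose; yaw = heading of tool y minus pi/2"""
    s=status.get_state();M=R.from_quat(s["tcp_rot"]).as_matrix()
    d=M.T@(np.array(target)-s["eef_pos"])*100
    cur=np.arctan2(-M[0,1],M[1,1]);tw=None if yaw is None else -(yaw-cur)
    return d.round(2),'yaw',round(cur,4),'twist',tw
E
python3 - <<'E'
from h import *
K,T=pose("top")
f=lambda x,y,ox:(x/6+ox[0],y/6+ox[1])
a=ray(K,T,f(70,213,(150,115)),.112);b=ray(K,T,f(215,250,(150,115)),.112);d=a-b;print('drive',(a+b)/2,np.arctan2(-d[0],d[1]),np.linalg.norm(d))
a=ray(K,T,f(145,300,(290,120)),.074);b=ray(K,T,f(300,290,(290,120)),.074);d=a-b;print('bay',(a+b)/2,np.arctan2(-d[0],d[1]),np.linalg.norm(d))
print(go((.55,.198,.25),-.26))
E
```

```text
drive [0.55108482 0.20432663 0.112     ] -0.23152409170930416 0.0710243137872412
bay [ 0.52539282 -0.23804281  0.074     ] 0.08978200643829985 0.07626559990203047
(array([-4.713e+01, -3.285e+01, -4.000e-02]), 'yaw', np.float64(-0.2878), 'twist', np.float64(-0.02779108962986876))
```

```bash
python3 -m inch '[[1,[-23,-16,0],-0.03],[1,[-47.1,-33,0],-0.05],[1,[-47.1,-33,0],-0.05],[1,[-47.1,-33,0],-0.05],[1,[-47.1,-33,0],-0.05],[1,[-47.1,-33,0],-0.05],[1,[-47.1,-33,0],-0.05],[1,[-47.1,-33,0],-0.05],[1,[-47.1,-33,0],-0.05],[1,[-47.1,-33,0],-0.05],[1,[-47.1,-33,0],-0.05],[1,[-47.1,-33,0],-0.05],[1,[-47.1,-33,0],-0.05],[1,[-47.1,-33,0],-0.05],[1,[-47.1,-33,0],-0.05],[1,[-47.1,-33,0],-0.05]]' 60
python3 - <<'E'
from h import *
K,T=pose("wrist");im=cams.read_camera("wrist");np.savez('w1.npz',K=K,T=T)
cv2.imwrite('pics/w1.png',cv2.resize(np.clip(im*1.6,0,255).astype('uint8'),None,fx=1.5,fy=1.5,interpolation=cv2.INTER_CUBIC))
E
```

```text
time: 1.7
eef_pos: [0.5486, 0.1984, 0.2502]
tcp_rot: [0.118, 0.993, 0.0, -0.0]
contact_force: [-0.5, -0.4, 0.3]
opening: 0.998
```

View pics/w1.png

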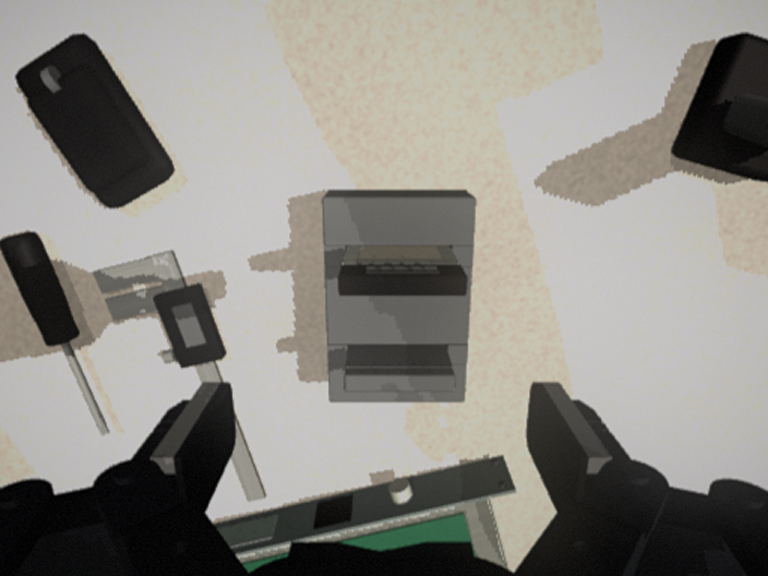

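Wrist view: the rack sits centred, with the drive's black head spanning about (340..467, 265..295) and the blank below it. The alignment is nearly right; an edge zoom will pin it down.

Run:
```python
from h import *
im=cv2.imread('pics/w1.png')
c=cv2.resize(im[235:315,320:490],None,fx=4.5,fy=4.5,interpolation=cv2.INTER_CUBIC)
cv2.imwrite('pics/w1c.png',np.clip(c*2.2,0,255).astype('uint8'))
d=np.load('w1.npz');K,T=d['K'],d['T']
y=np.array([-.23]);
for (u,v) in((340,295),(467,295),(340,265),(467,265)): print((u,v),ray(K,T,(u/1.5,v/1.5),.112).round(4))
for (u,v) in((322,197),(475,194),(465,402),(329,402)): print('rack',(u,v),ray(K,T,(u/1.5,v/1.5),.044).round(4))
```

```text
(340, 295) [0.5538 0.1733 0.112 ]
(467, 295) [0.57  0.241 0.112]
(340, 265) [0.5373 0.1777 0.112 ]
(467, 265) [0.5533 0.2441 0.112 ]
rack (322, 197) [0.5069 0.1684 0.044 ]
rack (475, 194) [0.5282 0.2652 0.044 ]
rack (465, 402) [0.6765 0.2309 0.044 ]
rack (329, 402) [0.653  0.1331 0.044 ]
```

View pics/w1c.png

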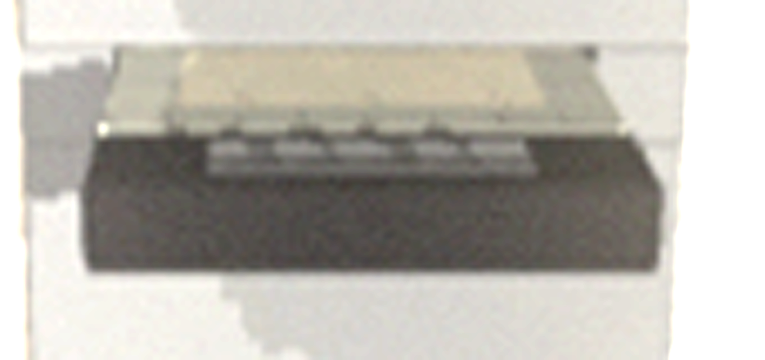

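Run:
```python
from h import *
d=np.load('w1.npz');K,T=d['K'],d['T']
p=ray(K,T,(402.8/1.5,285.6/1.5),.112);print(p)
print(go((p[0],p[1],.094),-.23))
```

```text
[0.55653567 0.20796906 0.112     ]
(array([-0.54,  1.12, 15.63]), 'yaw', np.float64(-0.2358), 'twist', np.float64(-0.0057527337167918025))
```

```bash
python3 -m inch '[[1,[-0.54,1.12,2],0],[1,[-0.54,1.12,5],0],[1,[-0.54,1.12,8],0],[1,[-0.54,1.12,11],0],[1,[-0.54,1.12,13.5],0],[1,[-0.54,1.12,15.6],0],[1,[-0.54,1.12,15.6],0],[-1,[-0.54,1.12,15.6],0],[-1,[-0.54,1.12,15.6],0],[-1,[-0.54,1.12,15.6],0],[-1,[-0.54,1.12,15.6],0],[-1,[-0.54,1.12,15.6],0],[-1,[-0.54,1.12,15.6],0]]' 60
```

```text
time: 3.05
eef_pos: [0.5582, 0.2069, 0.0956]
tcp_rot: [0.119, 0.993, 0.0, 0.001]
contact_force: [-0.1, 0.4, 4.4]
opening: 0.808
```

```bash
python3 -m inch '[[-1,[0,0,-1],0],[-1,[0,0,-2.5],0],[-1,[0,0,-4.5],0],[-1,[0,0,-7],0],[-1,[0,0,-10],0],[-1,[0,0,-13],0],[-1,[0,0,-15],0],[-1,[0,0,-15],0],[-1,[0,0,-15],0]]'
python3 - <<'E'
from h import *
print(go((.518,-.233,.245),.09))
E
```

```text
time: 3.95
eef_pos: [0.5571, 0.2063, 0.2446]
tcp_rot: [0.119, 0.993, -0.0, 0.0]
contact_force: [-0.1, -0.5, -2.3]
opening: 0.81
(array([-6.550e+00, -4.362e+01, -1.000e-02]), 'yaw', np.float64(-0.2378), 'twist', np.float64(-0.327797296396807))
```

```bash
python3 -m inch '[[-1,[-2,-5,0],0],[-1,[-4,-12,0],-0.1],[-1,[-12.1,-42.3,0],-0.33],[-1,[-12.1,-42.3,0],-0.33],[-1,[-12.1,-42.3,0],-0.33],[-1,[-12.1,-42.3,0],-0.33],[-1,[-12.1,-42.3,0],-0.33],[-1,[-12.1,-42.3,0],-0.33],[-1,[-12.1,-42.3,0],-0.33],[-1,[-12.1,-42.3,0],-0.33],[-1,[-12.1,-42.3,0],-0.33],[-1,[-12.1,-42.3,0],-0.33],[-1,[-12.1,-42.3,0],-0.33]]'
python3 - <<'E'
from h import *
K,T=pose("wrist");im=cams.read_camera("wrist");np.savez('w2.npz',K=K,T=T)
cv2.imwrite('pics/w2.png',cv2.resize(np.clip(im*1.8,0,255).astype('uint8'),None,fx=1.5,fy=1.5,interpolation=cv2.INTER_CUBIC))
E
```

```text
time: 5.25
eef_pos: [0.5752, -0.2312, 0.2436]
tcp_rot: [-0.047, 0.999, 0.0, -0.001]
contact_force: [0.0, 0.2, -0.6]
opening: 0.807
```

View pics/w2.png

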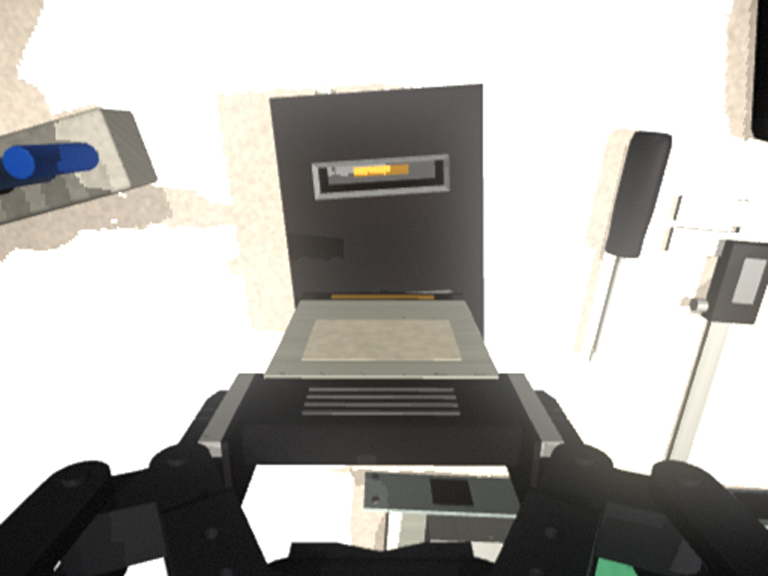

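The bay rim is at about (312..450, 155..200), and the drive hangs straight with its lower front edge at about y=300. One zoom for exact corners.

Run:
```python
from h import *
im=cv2.imread('pics/w2.png')
a=cv2.resize(im[140:210,300:460],None,fx=5,fy=5,interpolation=cv2.INTER_CUBIC)
b=cv2.resize(im[280:480,240:530],(800,int(200*800/290)))[:250]
b=cv2.resize(im[285:385,260:505],(800,240),interpolation=cv2.INTER_CUBIC)
cv2.imwrite('pics/w2c.png',np.vstack([a,b]))
```

```text
(no output)
```

View pics/w2c.png

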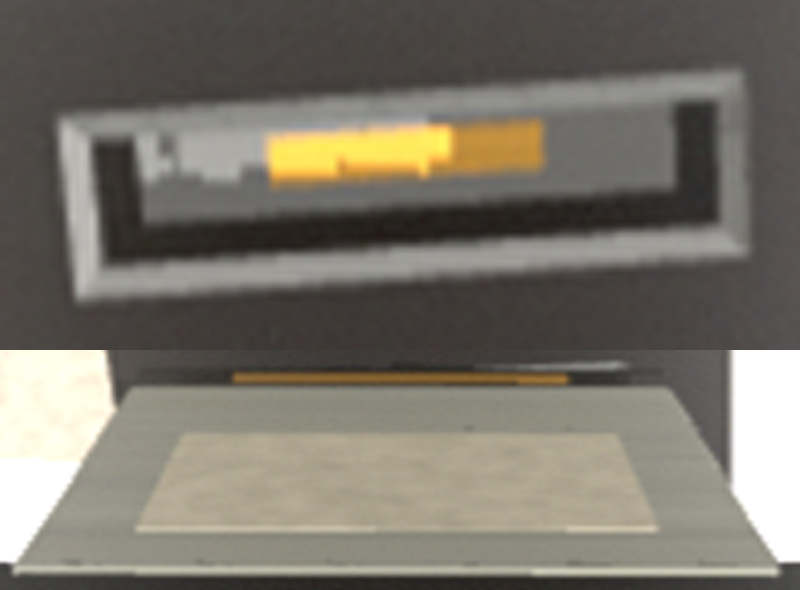

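Run:
```python
from h import *
d=np.load('w2.npz');K,T=d['K'],d['T'];M=np.array(cams.calibration("wrist")["mount"])
c=[(311.6,163.6),(449,154),(450,191),(315.4,200)]
P=np.array([ray(K,T,(u/1.5,v/1.5),.074) for u,v in c]);print(P.round(4))
y=(P[1]-P[0]+P[2]-P[3])/2;x=(P[3]-P[0]+P[2]-P[1])/2
print('bay',P.mean(0),'size',np.linalg.norm(y),np.linalg.norm(x),'yaw',np.arctan2(-y[0],y[1]),np.arctan2(x[1],x[0]))
for (a,b,v) in((263.7,498.9,377.2),(299.2,464.6,300.4)):
    Z=.07*K[0,0]/((b-a)/1.5)
    for u in(a,b):
        q=np.linalg.solve(K,[u/1.5,v/1.5,1])*Z
        print('drive in tool mm',((M@[*q,1])[:3]*1000).round(1))
s=status.get_state();print(s['eef_pos'],s['tcp_rot'],s['contact_force'],s['wrist_torque'])
print(go((*P.mean(0)[:2],.18),.09))
```

```text
[[ 0.5215 -0.2767  0.074 ]
 [ 0.509  -0.1999  0.074 ]
 [ 0.5294 -0.1966  0.074 ]
 [ 0.5418 -0.2734  0.074 ]]
bay [ 0.52544056 -0.23664742  0.074     ] size 0.07775648432079545 0.020572585051724167 yaw 0.16075945708708997 0.16138631692911032
drive in tool mm [  6.1 -36.1  10.6]
drive in tool mm [ 6.1 33.9 10.6]
drive in tool mm [  7.2 -35.8  77.7]
drive in tool mm [ 7.2 34.2 77.7]
[ 0.57533482 -0.23125198  0.24386794] [-4.71242040e-02  9.98888906e-01  3.06926456e-04 -4.10570647e-04] [ 0.24303374  0.51307622 -1.002227  ] [-0.03193892 -0.02810776  0.05291687]
(array([ 5.01, -0.07,  6.39]), 'yaw', np.float64(0.0943), 'twist', np.float64(0.004283080136305406))
```

Run:
```python
from h import *
print(go((.5257,-.2355,.176),.161))
```

```text
(array([4.98, 0.04, 6.79]), 'yaw', np.float64(0.0943), 'twist', np.float64(-0.0667169198636946))
```

```bash
python3 -m inch '[[-1,[2.5,0.02,0],-0.03],[-1,[4.98,0.04,0],-0.067],[-1,[4.98,0.04,0],-0.067],[-1,[4.98,0.04,2.5],-0.067],[-1,[4.98,0.04,5],-0.067],[-1,[4.98,0.04,6.8],-0.067],[-1,[4.98,0.04,6.8],-0.067],[-1,[4.98,0.04,6.8],-0.067],[-1,[4.98,0.04,6.8],-0.067]]'
python3 - <<'E'
from h import *
K,T=pose("wrist");im=cams.read_camera("wrist");np.savez('w3.npz',K=K,T=T)
a=np.clip(im[100:290,140:370]*1.8,0,255).astype('uint8')
cv2.imwrite('pics/w3.png',cv2.resize(a,None,fx=3,fy=3,interpolation=cv2.INTER_CUBIC))
E
```

```text
time: 6.2
eef_pos: [0.5269, -0.2373, 0.1781]
tcp_rot: [-0.08, 0.997, -0.001, 0.001]
contact_force: [0.7, -0.7, -1.4]
opening: 0.802
```

View pics/w3.png

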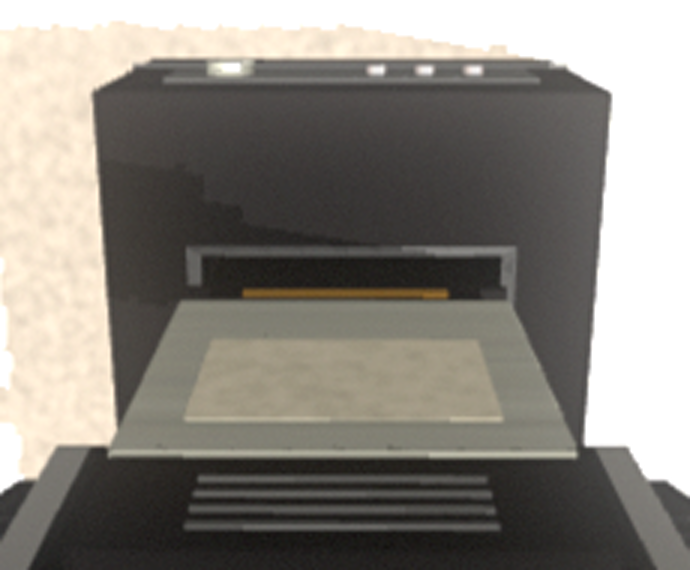

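Run:
```python
from h import *
d=np.load('w3.npz');K,T=d['K'],d['T'];M=np.array(cams.calibration("wrist")["mount"])
s=status.get_state();print(s['eef_pos'],R.from_quat(s['tcp_rot']).as_matrix().round(4).tolist(),s['contact_force'])
f=lambda p:np.array([p[0]/3+140,p[1]/3+100])
Tt=T@np.linalg.inv(M)
for p in((186,247),(517,247)):
    w=ray(K,T,f(p),.074);print('rim',w.round(4),((np.linalg.inv(Tt)@[*w,1])[:3]*1000).round(1))
for a,b in(((108,456),(578,456)),((180,301),(516,301))):
    Z=.07*K[0,0]/((b[0]-a[0])/3)
    for p in(a,b):
        q=np.linalg.solve(K,[*f(p),1])*Z;print('drive tool',((M@[*q,1])[:3]*1000).round(1))
```

```text
[ 0.52683909 -0.23737264  0.17819221] [[-0.9873, -0.1589, 0.0027], [-0.1589, 0.9873, -0.0018], [-0.0024, -0.0022, -1.0]] [-0.3813079   0.16805695 -0.93615082]
rim [ 0.5218 -0.2767  0.074 ] [ 11.6 -37.9 104.1]
rim [ 0.5093 -0.1999  0.074 ] [ 11.6  39.9 104. ]
drive tool [  5.9 -36.1  10.6]
drive tool [ 5.9 33.9 10.7]
drive tool [  8.3 -35.   74.6]
drive tool [ 8.3 35.  74.6]
```

```bash
python3 -m inch '[[-1,[0.01,0.13,0],0],[-1,[0.01,0.13,0.6],0],[-1,[0.01,0.13,1.1],0],[-1,[0.01,0.13,1.4],0],[-1,[0.01,0.13,1.6],0],[-1,[0.01,0.13,1.8],0],[-1,[0.01,0.13,1.9],0],[-1,[0.01,0.13,1.9],0]]'; python3 -c "
from h import *
s=status.get_state();print(s['eef_pos'],s['contact_force'],s['wrist_torque'])"
```

```text
time: 7.05
eef_pos: [0.5256, -0.2358, 0.1572]
tcp_rot: [-0.079, 0.997, -0.0, 0.0]
contact_force: [-0.7, 0.1, -1.7]
opening: 0.809
[ 0.5255562  -0.23577717  0.15722527] [-0.67807545  0.10379992 -1.68292855] [-0.04122653 -0.13120486 -0.03711866]
```

```bash
python3 -m inch '[[-1,[0,0,0.4],0],[-1,[0,0,0.8],0],[-1,[0,0,1.2],0],[-1,[0,0,1.6],0],[-1,[0,0,1.6],0]]'; python3 -c "
from h import *
s=status.get_state();print(s['eef_pos'],s['contact_force'],s['wrist_torque'])"
```

```text
time: 7.55
eef_pos: [0.5254, -0.2356, 0.1405]
tcp_rot: [-0.079, 0.997, 0.0, 0.0]
contact_force: [1.2, 1.0, -2.5]
opening: 0.808
[ 0.5253826  -0.23560698  0.14050482] [ 1.17515048  1.01660568 -2.45390736] [ 0.07732281 -0.35776141 -0.09863711]
```

```bash
python3 -m inch '[[-1,[0,0,0.4],0],[-1,[0,0,0.8],0],[-1,[0,0,1.2],0],[-1,[0,0,1.6],0],[-1,[0,0,2.0],0],[-1,[0,0,2.3],0],[-1,[0,0,2.3],0]]'; python3 -c "
from h import *
s=status.get_state();print(s['eef_pos'],s['contact_force'],s['wrist_torque'])"
```

```text
time: 8.25
eef_pos: [0.5254, -0.2357, 0.1177]
tcp_rot: [-0.079, 0.997, 0.0, 0.0]
contact_force: [1.6, 0.2, -1.8]
opening: 0.807
[ 0.52542926 -0.23566654  0.11768911] [ 1.62747807  0.22387099 -1.79895413] [ 0.05209145 -0.40570866 -0.05698374]
```

```bash
python3 -m inch '[[-1,[0,0,0.1],0],[-1,[0,0,0.2],0],[-1,[0,0,0.25],0],[-1,[0,0,0.25],0]]'; python3 -m inch '[[1,[0,0,0],0],[1,[0,0,0],0],[1,[0,0,0],0],[1,[0,0,-1],0],[1,[0,0,-3],0],[1,[0,0,-6],0],[1,[0,0,-6],0],[-1,[0,0,-6],0],[-1,[0,0,-6],0],[-1,[0,0,-6],0],[-1,[0,0,-6],0],[-1,[0,0,-6],0],[-1,[0,0,-6],0],[-1,[0,0,-6],0],[-1,[0,0,-6],0]]'
python3 - <<'E'
from h import *
K,T=pose("wrist");im=cams.read_camera("wrist");np.savez('w4.npz',K=K,T=T)
cv2.imwrite('pics/w4.png',cv2.resize(np.clip(im*1.8,0,255).astype('uint8'),None,fx=1.5,fy=1.5,interpolation=cv2.INTER_CUBIC))
E
```

```text
time: 8.65
eef_pos: [0.5255, -0.2358, 0.1159]
tcp_rot: [-0.08, 0.997, -0.0, 0.0]
contact_force: [1.1, 0.1, -0.0]
opening: 0.807
time: 10.15
eef_pos: [0.5254, -0.2358, 0.1758]
tcp_rot: [-0.08, 0.997, 0.0, -0.0]
contact_force: [1.5, -0.2, 0.6]
opening: -0.001
```

View pics/w4.png

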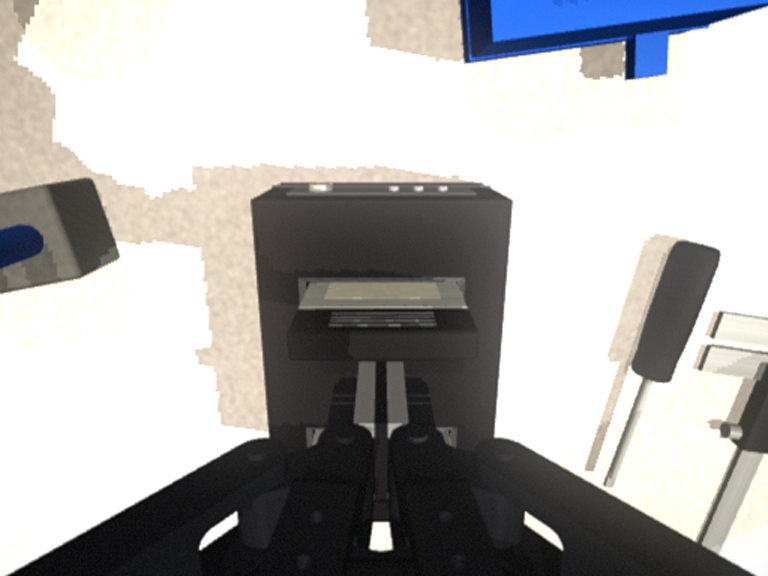

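The drive stands upright in the bay, its head at (290..477, 310..358). The shut fingertips are centred above it. Now I'll push gently.

```bash
python3 -m inch '[[-1,[0,0,0.8],0],[-1,[0,0,1.6],0],[-1,[0,0,2.3],0],[-1,[0,0,2.5],0],[-1,[0,0,2.6],0],[-1,[0,0,2.7],0],[-1,[0,0,2.8],0],[-1,[0,0,2.8],0]]'; python3 -m inch '[[-1,[0,0,0.1],0],[-1,[0,0,0.1],0]]'; python3 -m inch '[[-1,[0,0,0.1],0],[-1,[0,0,0.1],0]]'
```

```text
time: 11.0
eef_pos: [0.5258, -0.2359, 0.1485]
tcp_rot: [-0.08, 0.997, -0.0, 0.0]
contact_force: [-1.0, 0.9, 3.1]
opening: -0.003
time: 11.2
eef_pos: [0.5256, -0.2359, 0.1472]
tcp_rot: [-0.08, 0.997, -0.0, 0.0]
contact_force: [-0.1, 0.6, 2.9]
opening: 0.001
time: 11.4
eef_pos: [0.5255, -0.2359, 0.1459]
tcp_rot: [-0.08, 0.997, -0.0, 0.0]
contact_force: [-0.6, -0.2, 1.8]
opening: 0.001
```

```bash
for i in 1 2 3 4; do :; done; python3 -m inch '[[-1,[0,0,0.1],0],[-1,[0,0,0.1],0]]'; python3 -m inch '[[-1,[0,0,0.1],0],[-1,[0,0,0.1],0]]'; python3 -m inch '[[-1,[0,0,0.1],0],[-1,[0,0,0.1],0]]'
```

```text
time: 11.6
eef_pos: [0.5254, -0.2359, 0.1448]
tcp_rot: [-0.08, 0.997, -0.0, 0.0]
contact_force: [-0.3, -0.0, 4.2]
opening: 0.002
time: 11.8
eef_pos: [0.5254, -0.2359, 0.1438]
tcp_rot: [-0.08, 0.997, -0.0, 0.0]
contact_force: [-0.7, -0.2, 3.1]
opening: -0.001
time: 12.0
eef_pos: [0.5254, -0.2358, 0.1428]
tcp_rot: [-0.08, 0.997, -0.0, 0.0]
contact_force: [-0.3, -0.7, 4.5]
opening: 0.001
```

```bash
python3 -m inch '[[-1,[0,0,0.1],0],[-1,[0,0,0.1],0]]'; python3 -m inch '[[-1,[0,0,0.1],0],[-1,[0,0,0.1],0]]'; python3 -m inch '[[-1,[0,0,0.1],0],[-1,[0,0,0.1],0]]'
```

```text
time: 12.2
eef_pos: [0.5254, -0.2358, 0.1418]
tcp_rot: [-0.079, 0.997, -0.0, -0.0]
contact_force: [-0.4, 0.3, 4.4]
opening: -0.001
time: 12.4
eef_pos: [0.5254, -0.2358, 0.1408]
tcp_rot: [-0.08, 0.997, -0.0, 0.0]
contact_force: [-1.1, 0.0, 5.2]
opening: 0.004
time: 12.6
eef_pos: [0.5255, -0.2358, 0.1399]
tcp_rot: [-0.08, 0.997, -0.0, 0.0]
contact_force: [-0.0, 0.5, 4.7]
opening: -0.001
```

```bash
python3 -m inch '[[-1,[0,0,0.05],0],[-1,[0,0,0.05],0]]'; python3 -m inch '[[-1,[0,0,0.05],0],[-1,[0,0,0.05],0]]'
```

```text
time: 12.8
eef_pos: [0.5255, -0.2358, 0.1395]
tcp_rot: [-0.08, 0.997, -0.0, 0.0]
contact_force: [-0.0, 1.0, 5.0]
opening: -0.002
time: 13.0
eef_pos: [0.5255, -0.2359, 0.139]
tcp_rot: [-0.08, 0.997, -0.0, 0.0]
contact_force: [-0.5, -0.1, 4.8]
opening: 0.002
```

```bash
python3 -m inch '[[-1,[0,0,0.05],0],[-1,[0,0,0.05],0]]'; python3 -m inch '[[-1,[0,0,0.05],0],[-1,[0,0,0.05],0]]'
```

```text
time: 13.2
eef_pos: [0.5256, -0.2359, 0.1386]
tcp_rot: [-0.08, 0.997, -0.0, 0.0]
contact_force: [-0.1, -0.1, 5.4]
opening: 0.004
time: 13.4
eef_pos: [0.5258, -0.2359, 0.1385]
tcp_rot: [-0.08, 0.997, -0.0, 0.0]
contact_force: [-1.0, 0.2, 6.7]
opening: 0.0
```

```bash
python3 -m inch '[[-1,[0,0,0.05],0],[-1,[0,0,0.05],0]]'
```

```text
time: 13.6
eef_pos: [0.526, -0.236, 0.1384]
tcp_rot: [-0.079, 0.997, -0.0, 0.001]
contact_force: [-0.7, 0.6, 8.3]
opening: -0.001
```

```bash
python3 -m inch '[[-1,[0,0,0.05],0],[-1,[0,0,0.1],0],[-1,[0,0,0.1],0]]'; python3 -m inch '[[-1,[0,0,0.05],0],[-1,[0,0,0.1],0],[-1,[0,0,0.1],0]]'
```

```text
time: 13.9
eef_pos: [0.5265, -0.2362, 0.1384]
tcp_rot: [-0.079, 0.997, -0.001, 0.001]
contact_force: [-0.2, 0.6, 11.1]
opening: -0.002
time: 14.2
eef_pos: [0.5271, -0.2363, 0.1384]
tcp_rot: [-0.079, 0.997, -0.001, 0.002]
contact_force: [-1.1, 3.1, 13.8]
opening: 0.0
```

```bash
python3 -m inch '[[-1,[0,0,0.05],0],[-1,[0,0,0.07],0],[-1,[0,0,0.07],0]]'; python3 -m inch '[[-1,[0,0,-0.5],0],[-1,[0,0,-1],0],[-1,[0,0,-2],0],[-1,[0,0,-3],0],[-1,[0,0,-3],0],[-1,[0,0,-3],0]]'
python3 - <<'E'
from h import *
K,T=pose("wrist");im=cams.read_camera("wrist");np.savez('w5.npz',K=K,T=T)
d=np.load('w4.npz');print(d['T'][:3,3],T[:3,3])
cv2.imwrite('pics/w5.png',cv2.resize(np.clip(im*1.8,0,255).astype('uint8')[100:290,140:370],None,fx=3,fy=3,interpolation=cv2.INTER_CUBIC))
E
```

```text
time: 14.5
eef_pos: [0.5274, -0.2364, 0.1384]
tcp_rot: [-0.079, 0.997, -0.001, 0.002]
contact_force: [-1.3, 2.6, 15.9]
opening: 0.002
time: 15.1
eef_pos: [0.5255, -0.2359, 0.1648]
tcp_rot: [-0.079, 0.997, -0.0, 0.0]
contact_force: [1.0, -0.2, -0.5]
opening: -0.001
[ 0.44968858 -0.24930973  0.30077595] [ 0.44964722 -0.24935343  0.28975659]
```

View pics/w5.png

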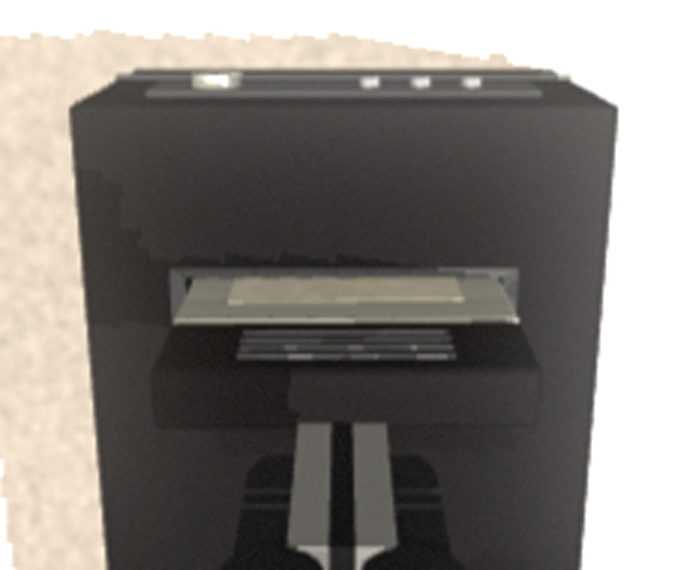

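The cartridge still looks low in the bay. Now to feel it: a locked top should be met at TCP z ≈ 0.1415, an unlocked one at ≈ 0.149.

```bash
python3 -m inch '[[-1,[0,0,0.8],0],[-1,[0,0,1.4],0],[-1,[0,0,1.8],0],[-1,[0,0,1.8],0]]'; python3 -m inch '[[-1,[0,0,0.2],0],[-1,[0,0,0.4],0],[-1,[0,0,0.4],0],[-1,[0,0,0.4],0]]';  python3 -m inch '[[-1,[0,0,0.1],0],[-1,[0,0,0.1],0],[-1,[0,0,0.1],0]]'
```

```text
time: 15.55
eef_pos: [0.5247, -0.2353, 0.145]
tcp_rot: [-0.08, 0.997, 0.001, -0.001]
contact_force: [0.1, -0.3, 0.9]
opening: 0.0
time: 15.95
eef_pos: [0.5255, -0.2358, 0.1427]
tcp_rot: [-0.08, 0.997, -0.0, 0.0]
contact_force: [-0.9, -0.1, -0.8]
opening: -0.002
time: 16.25
eef_pos: [0.5255, -0.2358, 0.1418]
tcp_rot: [-0.08, 0.997, -0.0, 0.0]
contact_force: [-0.2, -0.7, 0.2]
opening: -0.0
```

```bash
python3 -m inch '[[-1,[0,0,0.04],0],[-1,[0,0,0.08],0],[-1,[0,0,0.08],0]]'; python3 -m inch '[[-1,[0,0,-1],0],[-1,[0,0,-4],0],[-1,[0,0,-8],0],[-1,[0,0,-10],0],[-1,[0,0,-10],0],[-1,[0,0,-10],0]]'
python3 - <<'E'
from h import *
K,T=pose("wrist");im=cams.read_camera("wrist")
cv2.imwrite('pics/w6.png',cv2.resize(np.clip(im*1.8,0,255).astype('uint8'),None,fx=1.5,fy=1.5,interpolation=cv2.INTER_CUBIC))
np.savez('w6.npz',K=K,T=T)
E
```

```text
time: 16.55
eef_pos: [0.5258, -0.236, 0.1416]
tcp_rot: [-0.08, 0.997, -0.0, 0.0]
contact_force: [-0.2, 0.5, 3.2]
opening: -0.002
time: 17.15
eef_pos: [0.5252, -0.2357, 0.2407]
tcp_rot: [-0.08, 0.997, -0.0, -0.0]
contact_force: [0.1, 0.7, -0.2]
opening: 0.003
```

View pics/w6.png

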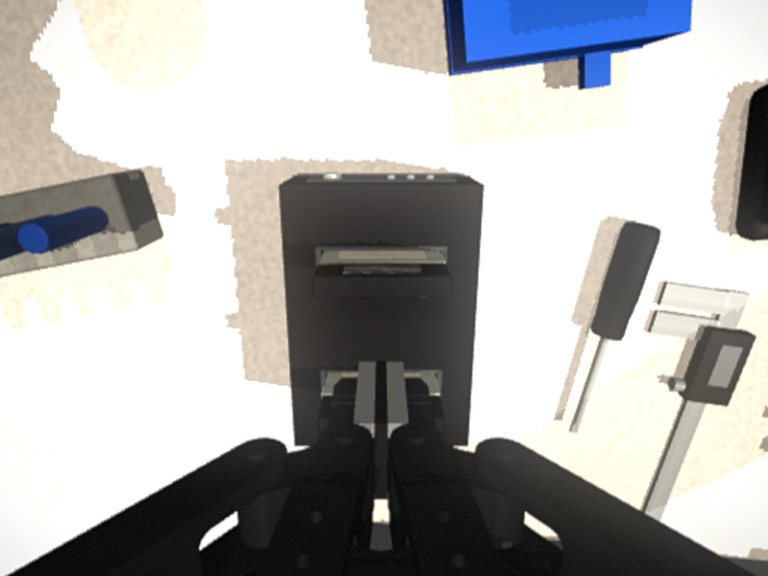

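Contact came at TCP z = 0.1416, right at the locked height, and it resisted firmly (3.2 N with almost no travel). The last picture shows the drive upright and low in the free bay, with its head at (313..452, 265..297). The gripper is clear, so I'm handing in.

```bash
python3 -c "
from plant import ctrl;print(ctrl.sign_off())"
```

```text
the job is handed in; nothing more can be done
None
```

The drive cartridge is loaded in the free front bay and held down by the catch, and the job was handed in at about 17 s of the 58 s allowed.

- **Loading:** I gripped the drive across its 70 mm width, lifted it out of the rack and lowered it contact edge down into the bay. Sideways forces stayed under 2 N on the way in. I let go 1–2 mm above where it rests.
- **Push:** One push with shut fingers on its top met the firm stop at TCP z 0.1384, about where I expected it after 10.6 mm of travel. So the floor had been up. I pushed to 15.9 N, then rose 26 mm to let go.
- **Final checks:** Feeling it again, there was no force at z 0.1418, and 3.2 N after moving only 0.2 mm to 0.1416. That matches the locked height of 0.1415; an unlocked drive would have been met at about 0.149. The last picture shows it upright, with the gripper clear.
- **Small disagreements:** The camera and the arm's measured positions differed by 1–2 mm before insertion, and I corrected for this. The arm drifted about 2 mm sideways while pushing and came back when it rose.
- **Not rechecked:** I took no final picture of the rack and blank, and did not measure the other objects again. The gripper showed no sign of touching any of them.

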